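Switch the sorting chute over and send the finished flanges down the other side

TASK

The seesaw gate of the sorting chute is tipped to one side. Press its raised end down with the fingertips so that it rocks over its pivot and stays tipped the other way; then push the two flanges waiting on the ledge over the ledge's lip, so that they slide down the gate and that other chute, and both come to rest in the bin there. Only push the flanges and let them slide by themselves; do not pick anything up, and leave the other things on the bench where they are.

Things in the scene. Friction and masses are not known exactly. Their poses are not given: they have to be found in the camera images.
- station: fixed sorting chute, grey frame and slick sheet steel: ledge, seesaw gate, a chute and bin either side. Origin on the bench below the middle of the gate; x axis along the pivot from gate to ledge (ledge is on the gate's far side from the robot), y axis to the left chute and bin, z up. Chutes at y 78 to 178 mm either side, 93 mm wide, sloping outward, walls up to 130 mm high
- gate (a joint): tilt of the seesaw gate about its pivot, 135 mm high (rad): +0.35 = fully to the right (right end down, feeds right chute and bin), -0.35 = fully to the left. It starts resting on either stop. It is top-heavy: 0.3 to 1 N on the raised end moves it; past level (0) it falls by itself onto the other stop and stays there
- gate_left_end (a point): point on the upper face of the gate's tray floor, mid-width, 80 mm left of the pivot, 15 mm in from the left end. The tray is 86 mm wide; a 33 mm wall stands on its robot side (steel weight block at mid-length, 190 mm high), the apron of the ledge on the other. Tipped to the right this point is 170 mm above the bench, tipped to the left 115 mm
- gate_right_end (a point): the same point of the tray on the right, 80 mm right of the pivot
- ledge_lip (a point): middle of the ledge's lip, on its upper face, 163 mm above the bench, where flanges drop about 20 mm onto the gate. The level ledge runs 175 mm from the lip along the station's +x, open at both ends, between two guides 80 mm apart that stand 14 mm above it from 10 to 170 mm behind the lip
- flange_front_center (a point): centre of the waiting flange nearer the lip: gold-coloured plate 46 x 46 mm, 6 mm thick, 25 to 50 g, with a small window and bolt holes, lying flat on the ledge 28 to 38 mm behind the lip, turned by up to 0.15 rad
- flange_rear_center (a point): centre of the second waiting flange, the same, about 65 mm behind the first one's centre, further from the lip
- bin_left_floor (a point): centre of the left bin's floor, upper face, 4 mm above the bench. The bin is 125 mm (station x) by 115 mm (y), walls 70 to 85 mm high, 36 mm at the chute
- bin_right_floor (a point): centre of the right bin's floor, upper face
- spare_a: one of two spare flanges lying flat on the bench (same as those on the ledge); leave alone. Origin under its centre
- spare_b: the other spare flange lying flat on the bench; leave alone. Origin under its centre
- oil_bottle: bystander: white oil bottle, 42 mm across, 120 mm tall, standing on the bench beside the ledge. Origin under its centre
- paste_jar: bystander: low jar, 56 mm across, 55 mm tall, on the bench beside the ledge. Origin under its centre
- sanding_block: bystander: cork sanding block 70 x 40 x 28 mm on the bench beyond. Origin under its centre
- tape_roll: bystander: roll of tape lying flat, 90 mm across, 25 mm high, on the bench beyond. Origin under its centre
- deburr_tool: bystander: hand deburring tool, 150 mm long, 26 mm thick, lying on the bench beyond the open end of the ledge. Origin under its middle
- flange_front: the same flange as flange_front_center; origin under its centre
- flange_rear: the same flange as flange_rear_center; origin under its centre
Not all that is in view belongs to the job. What is shaped like the flange_rear but grey or red is not meant.

How it is judged (in metres and radians):
On the way:
1. the gate is rocked over to its other stop while both flanges still wait on the ledge (distance of gate_left_end from where it was at the start of the episode above 0.028 m and (value of joint gate above 0.3 rad or value of joint gate below -0.3 rad) and height (world z) of each of flange_front_center, flange_rear_center above 0.16 m), for 0.2 s.
At the end, for the whole second after the job is handed in: the gate rests on the stop opposite to where it started (within 0.05 rad), and both flanges lie still inside the bin of that side (centre inside its walls and under 50 mm above the bench) (distance of gate_left_end from where it was at the start of the episode above 0.028 m and ((value of joint gate above 0.3 rad and x of flange_front_center in the frame of bin_right_floor between -0.064 and 0.064 m and y of flange_front_center in the frame of bin_right_floor between -0.058 and 0.058 m and height (world z) of each of flange_front_center, flange_rear_center below 0.05 m and x of flange_rear_center in the frame of bin_right_floor between -0.064 and 0.064 m and y of flange_rear_center in the frame of bin_right_floor between -0.058 and 0.058 m) or (value of joint gate below -0.3 rad and x of flange_front_center in the frame of bin_left_floor between -0.064 and 0.064 m and y of flange_front_center in the frame of bin_left_floor between -0.058 and 0.058 m and height (world z) of each of flange_front_center, flange_rear_center below 0.05 m and x of flange_rear_center in the frame of bin_left_floor between -0.064 and 0.064 m and y of flange_rear_center in the frame of bin_left_floor between -0.058 and 0.058 m)) and linear speed of each of flange_front, flange_rear below 0.02 m/s); the robot touches nothing.
It fails at once if the front waiting flange is lifted (more than 15 mm above where it lay) (height (world z) of flange_front_center above 0.181 m).
It fails at once if the rear waiting flange is lifted (more than 15 mm above where it lay) (height (world z) of flange_rear_center above 0.181 m).
It fails at once if another thing on the bench is moved by more than 30 mm (distance of any of spare_a, spare_b, oil_bottle, paste_jar, sanding_block, tape_roll, deburr_tool from where it was at the start of the episode above 0.03 m).
It fails at once if a waiting flange is carried: the robot touches it while it lies in or is over a bin, below 70 mm ((contact force between the fingers and flange_front above 0.5 N and height (world z) of flange_front_center below 0.07 m) or (contact force between the fingers and flange_rear above 0.5 N and height (world z) of flange_rear_center below 0.07 m)).
It also fails if it takes over 45 s, if anything falls off the work surface, if the arm or the gripper's body presses on something with over 40 N, if the wrist force passes 120 N, or if a joint passes its speed limit or range.

ROBOT

A 6-joint arm with a two-finger parallel gripper is mounted at the origin on the work surface. World frame = base frame: x ahead of the robot, y to its left, z up, the work surface at z = 0. Lengths are in mm, angles in rad, forces in N, time in s.
With the tool pointing down it reaches from about 275 to 750 mm from the base axis. Payload 10.2 kg.
Tool frame: the origin (TCP) lies at the very end of the fingers, on their centre line; the grasp point (between the pads) lies behind it (tcp_to_grasp is the z of the grasp point in the tool frame, in mm); z points along the fingers, y is the line along which they close (so a half turn about z gives the same grasp; the last joint's range is limited). The gripper opens to 88 mm and grips with 3 to 60 N. Pads are 18 mm wide; open, the fingers measure 123 mm over their backs; the gripper's body (75 mm by 187 mm) begins 45 mm behind the grasp point.
Start: joints at [-1.419, 0.313, 1.498, -0, 1.331, -0.223], TCP at [192.183, -488.566, 238.72] pointing down, gripper open.
Joint ranges: [-2.94, 2.94], [-0.97, 2.17], [0.19, 2.56], [-1.23, 4.37], [0.02, 3.11], [-2.88, 2.88]. Speed limits (rad/s): [2.39, 2.39, 3.01, 3.14, 3.14, 3.14].

INTERFACE

Orientations are given as a rotation vector (axis times angle).
In Python, from bench import * gives the robot as it stands.
- The arm moves only by the tool move_arm, never from a script. Its argument "commands" is a list of rows, each a list of 3 entries, a list of its own where there are three numbers: the shift along the tool's x, y, z in m, then the turn, a rotation vector about the tool's x, y, z in degrees, then the closure in counts, from 0 (fully open) to 255 (shut). In form: [[[dx, dy, dz], [wx, wy, wz], claw], ...]. A call has 1 to 8 rows; each row is the pose to reach, as a shift and turn from the pose commanded when the call began, along the tool's axes at that moment; what a row does not reach only later rows make up. A row lasts 1/8 s, in which the tool goes at most 62.5 mm and 10.7 degrees, less where a joint would pass 70% of its speed; a pose out of reach is approached as far as the arm can. A call with a gripper value outside its range is refused whole. The fingers move at their own pace and stop on an object; "squeeze" is the grip in N (left out, the last holds). Time passes only in rows, so rows that repeat a pose let the fingers close. It gives the time, the measured TCP pose, the force, the opening and the grip force at its end, in the units of the state.
- read_state(): the state, without advancing time (a new reading comes with each control period).
- camera(name): name is "scene" or "top" or "wrist"; returns (picture, depth): 420x560x3 uint8, red, green, blue; 420x560 float32, mm along the optical axis (not along the pixel's ray), 0 where there is no reading.
- camera_params(name): a dict with "camera_matrix" (3x3 intrinsics, pixels), "dist_coeffs" ([k1, k2, p1, p2, k3] as OpenCV has them; the pictures are not rectified), "cam_to_world" (4x4, takes a point from camera to world coordinates). Camera axes: x right, y down, z forward; pixel columns grow to the right and rows downward; lengths in mm; the calibration is good to about 2 mm. A picture is of the moment at which its call begins: read the wrist's pose just before it. camera_params takes no time and is no camera call; for the wrist camera it gives the pose at the moment of the call.
- finish_job(): hands the job in; it is judged then, once.
Trained networks look in the newest picture that a camera, given by its name, has taken for a name from the list of things; names that differ only in an ending like _2 or _b are one class to them, and where a whole thing is asked for, a point or a joint stands for the part that bears it (a point fixed in the world has none). Each returns a list of dicts, best first, with "p" (0 to 1); they miss things now and then, are a little off and sometimes report something else, mostly with a low value. They report only what shows in the picture. A call takes as long as a camera call. They do not tell look-alikes from the thing itself.
- search_frame(camera, thing): "bbox" ([left, top, right, bottom] in pixels, round what is visible of it).
- tip_of(camera, thing): "position" ([column, row] in pixels: a listed point, or the origin of a listed thing).
The state is a dict: "time": time; "joint_positions": joint angles; "qd": joint speeds; "tau": joint torques, N m; "position": TCP position; "tcp_rot": TCP orientation; "wrist_force": force on the tool from outside, world axes, zero at the start; "torque": the same for the moment, N m; "grip_width": finger opening in mm; "grasp_force": force on a finger pad.
Only numpy, scipy, OpenCV 4.12 (cv2) and the standard library are available. Lean on these libraries where they do the work, as an engineer would, in place of code of your own. Each camera call takes 0.05 s, during which the arm holds its last target. There are 200 camera calls.

## Working session

There is one attempt and no reset: what is moved stays moved. The work goes in short steps, Python scripts to look and compute and a tool call to move; the robot and the scene stay as the last step left them, time stands still between calls to the robot, and variables do not carry over. Pictures are saved under pics/ and viewed, at most 10 in all, crops included, and the job is handed in when it is done.

Besides the shell and the picture viewer there is one more tool, called after "Request:" by a JSON object that holds its "method" and its "body". move_arm: Moves the arm, as the interface text tells. Its arguments: {"type":"object","properties":{"commands":{"type":"array"},"squeeze":{"type":"number"}},"required":["commands"]}

```bash
mkdir -p pics; cat > h.py <<'E'
from bench import *
import numpy as np, cv2
from scipy.spatial.transform import Rotation as R
def ray(P,px):
    u=cv2.undistortPoints(np.array([[px]],float),np.array(P["camera_matrix"]),np.array(P["dist_coeffs"]))[0,0]
    return np.array([u[0],u[1],1.])
def depth_pt(P,d,px):
    c,r=int(round(px[0])),int(round(px[1])); w=d[max(r-2,0):r+3,max(c-2,0):c+3]; w=w[w>0]
    if len(w)==0: return None
    T=np.array(P["cam_to_world"]); return T[:3,:3]@(ray(P,px)*np.median(w))+T[:3,3]
def plane_pt(P,px,z):
    T=np.array(P["cam_to_world"]); v=T[:3,:3]@ray(P,px); return T[:3,3]+v*(z-T[2,3])/v[2]
E
python3 - <<'E'
from h import *
s=read_state(); print(s["time"],s["position"],s["tcp_rot"],s["grip_width"])
print(R.from_rotvec(s["tcp_rot"]).as_matrix().round(3))
for n in ["scene","top"]:
    im,d=camera(n); P=camera_params(n); cv2.imwrite(f"pics/{n}.png",im[:,:,::-1])
    print(n,np.array(P["cam_to_world"])[:3,3].round())
    for t in ["gate_left_end","gate_right_end","ledge_lip","flange_front_center","flange_rear_center","bin_left_floor","bin_right_floor","spare_a","oil_bottle","paste_jar","deburr_tool"]:
        for q in tip_of(n,t)[:3]:
            p=depth_pt(P,d,q["position"]); print(t,round(q["p"],2),np.round(q["position"]),None if p is None else p.round())
E
```

```text
0.0 [ 192.13325127 -488.30566153  238.15938413] [-3.08531234e+00 -5.85017154e-01 -5.64806818e-05] 88.1640208914097
[[ 0.931  0.366 -0.   ]
 [ 0.366 -0.931  0.001]
 [ 0.    -0.001 -1.   ]]
scene [1101.  397. 1003.]
gate_left_end 0.97 [279. 186.] [512.  21. 157.]
gate_right_end 0.79 [218. 150.] [ 510. -146.  169.]
ledge_lip 0.64 [242. 173.] [518. -75. 145.]
flange_front_center 0.65 [235. 180.] [556. -64. 164.]
flange_front_center 0.57 [235. 182.] [560. -60. 163.]
flange_rear_center 0.75 [232. 338.] [802.  96.  -0.]
flange_rear_center 0.73 [332. 346.] [700. 280.  -1.]
flange_rear_center 0.64 [224. 206.] [624. -44. 163.]
bin_left_floor 0.77 [339. 229.] [435. 145.   1.]
bin_right_floor 0.68 [170. 180.] [ 547. -294.    4.]
spare_a 0.55 [142. 217.] [ 676. -273.    5.]
spare_a 0.54 [341. 285.] [565. 224.   1.]
oil_bottle 0.77 [177. 226.] [ 658. -169.   28.]
oil_bottle 0.69 [253. 202.] [528. -39.  74.]
oil_bottle 0.65 [295. 254.] [579. 109.  48.]
paste_jar 0.89 [292. 256.] [583. 104.  38.]
paste_jar 0.47 [235. 181.] [557. -62. 164.]
deburr_tool 0.78 [212. 296.] [746.   2.   1.]
top [ 497.   31. 1110.]
gate_left_end 0.72 [226. 292.] [425. 157.   4.]
gate_left_end 0.69 [300. 273.] [469.   1. 116.]
gate_right_end 0.62 [381. 260.] [ 495. -146.  172.]
ledge_lip 0.6 [334. 244.] [525. -63. 144.]
flange_front_center 0.91 [331. 228.] [555. -55. 164.]
flange_rear_center 0.92 [316. 330.] [343. -38.   1.]
flange_rear_center 0.8 [172. 168.] [695. 281.   3.]
flange_rear_center 0.66 [322. 183.] [638. -39. 163.]
bin_left_floor 0.73 [225. 291.] [426. 158.   4.]
bin_right_floor 0.57 [438. 238.] [ 542. -303.    6.]
spare_a 0.66 [429. 183.] [ 663. -287.    2.]
spare_a 0.58 [194. 228.] [562. 229.   1.]
oil_bottle 0.92 [380. 193.] [ 631. -165.   76.]
paste_jar 0.56 [254. 230.] [556.  94.  55.]
deburr_tool 0.88 [301. 146.] [742.  -6.  13.]
```

View pics/scene.png

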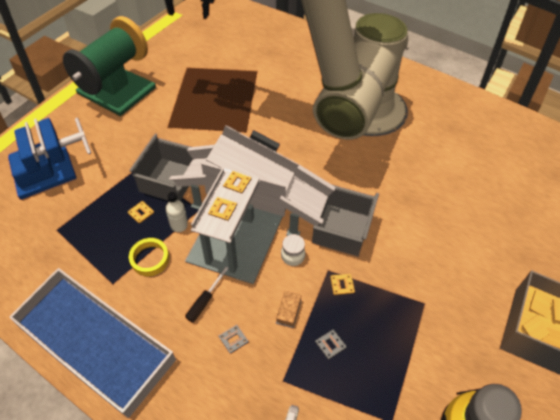

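View pics/top.png

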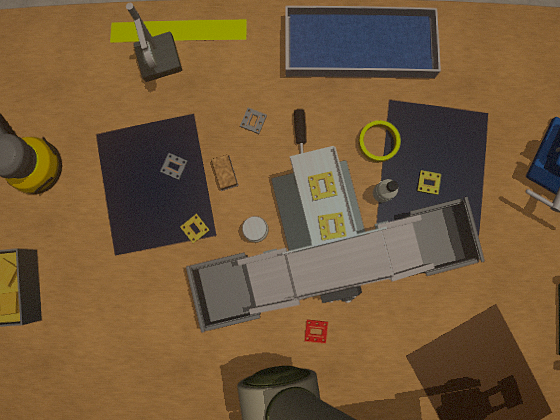

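The scene view shows gold flanges on the ledge at (235,181) and (223,207). The top view shows the same two at (331,226) and (321,186), and the gate's right end at (381,260) is raised (z 172 against 116 on the left), so the gate is tipped left.

Possible look-alikes in the top view are the gold spares at (429,183) and (194,228), grey plates at (253,121) and (173,166), and a red plate at (316,330). I choose the two gold ones on the ledge, and will press the right end.

```bash
python3 - <<'E'
from h import *
im,d=camera("top"); P=camera_params("top"); T=np.array(P["cam_to_world"])
v,u=np.mgrid[0:420,0:560]
uv=np.stack([u,v],-1).reshape(-1,1,2).astype(float)
n=cv2.undistortPoints(uv,np.array(P["camera_matrix"]),np.array(P["dist_coeffs"]))[:,0]
W=(np.c_[n,np.ones(len(n))]*d.reshape(-1,1))@T[:3,:3].T+T[:3,3]; W=W.reshape(420,560,3)
box=(u>285)&(u<365)&(v>140)&(v<250)
m=box&(W[...,2]>155)&(W[...,2]<182)&(W[...,0]>515)
def comp(m):
    k,l,s,c=cv2.connectedComponentsWithStats(m.astype(np.uint8)); i=1+np.argmax(s[1:,4]); return l==i
m=comp(m); r=cv2.minAreaRect(W[m][:,:2].astype(np.float32)); print("ledge",m.sum(),r,cv2.boxPoints(r).round(),np.median(W[m][:,2]))
hsv=cv2.cvtColor(im,cv2.COLOR_RGB2HSV)
y=(hsv[...,0]>18)&(hsv[...,0]<35)&(hsv[...,1]>120)&box&(W[...,2]>140)
k,l,s,c=cv2.connectedComponentsWithStats(y.astype(np.uint8),connectivity=8)
for i in range(1,k):
    if s[i,4]>100:
        hull=np.array([plane_pt(P,(a,b),169)[:2] for b,a in np.argwhere(l==i)],np.float32)
        print("flange",s[i],cv2.minAreaRect(hull),np.median(W[l==i][:,2]))
for q in ["gate_right_end"]: print(depth_pt(P,d,(381,260)))
# profile across the raised gate end along station x, and bins
for c0,r0 in [(381,260),(395,257),(370,262)]:
    print([ (r,)+tuple(W[r,c0].round().astype(int)) for r in range(r0-26,r0+30,4)])
cv2.imwrite("pics/crop.png",cv2.resize(im[130:310,180:490,::-1],None,fx=2.5,fy=2.5,interpolation=cv2.INTER_CUBIC))
E
```

```text
ledge 4610 ((607.8463134765625, -49.12733459472656), (199.56683349609375, 121.67988586425781), 6.427983283996582) [[ 502.    0.]
 [ 516. -121.]
 [ 714.  -98.]
 [ 700.   23.]] 164.40483642435953
flange [308 172  29  28 449] ((632.7033081054688, -38.55377197265625), (45.207969665527344, 45.416053771972656), 13.314753532409668) 169.35124342028416
flange [318 212  28  28 449] ((557.809814453125, -56.17559814453125), (44.6684455871582, 45.33069610595703), 9.342301368713379) 169.41694862840052
[ 494.75653151 -146.91662403  170.36612315]
[(234, np.int64(543), np.int64(-147), np.int64(171)), (238, np.int64(535), np.int64(-146), np.int64(175)), (242, np.int64(528), np.int64(-147), np.int64(173)), (246, np.int64(520), np.int64(-147), np.int64(173)), (250, np.int64(513), np.int64(-147), np.int64(171)), (254, np.int64(506), np.int64(-146), np.int64(176)), (258, np.int64(498), np.int64(-147), np.int64(170)), (262, np.int64(491), np.int64(-146), np.int64(173)), (266, np.int64(484), np.int64(-146), np.int64(173)), (270, np.int64(476), np.int64(-146), np.int64(172)), (274, np.int64(469), np.int64(-1
[... 945 characters left out ...]
np.int64(169)), (240, np.int64(532), np.int64(-127), np.int64(167)), (244, np.int64(524), np.int64(-127), np.int64(167)), (248, np.int64(517), np.int64(-128), np.int64(165)), (252, np.int64(509), np.int64(-127), np.int64(166)), (256, np.int64(502), np.int64(-127), np.int64(166)), (260, np.int64(495), np.int64(-128), np.int64(162)), (264, np.int64(487), np.int64(-127), np.int64(167)), (268, np.int64(480), np.int64(-128), np.int64(163)), (272, np.int64(473), np.int64(-128), np.int64(161)), (276, np.int64(465), np.int64(-128), np.int64(162)), (280, np.int64(458), np.int64(-126), np.int64(171)), (284, np.int64(443), np.int64(-154), np.int64(3)), (288, np.int64(434), np.int64(-155), np.int64(0))]
```

View pics/crop.png

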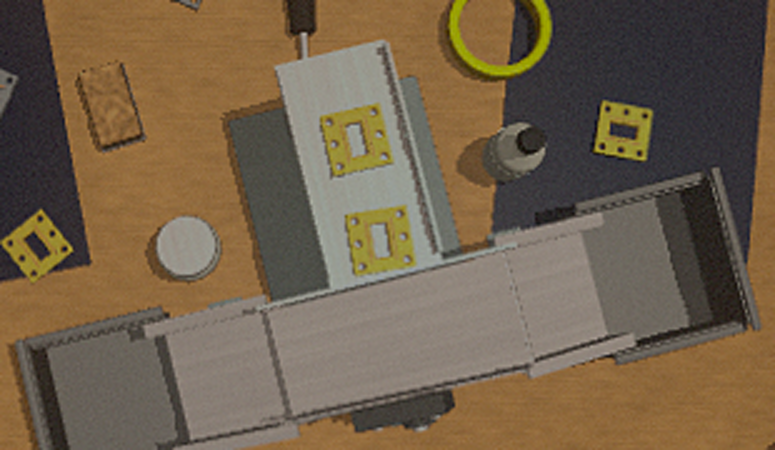

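The crop confirms two gold flanges on the ledge, at (355,140) and (380,240) in crop pixels, with the tray's right end beside them near crop (505,290). The station yaw is about 13°. I'll close the fingers and move above the right end.

Request:
{"method": "move_arm", "body": {"commands": [[[0.055, -0.027, 0], [0, 0, 4], 255], [[0.11, -0.055, 0], [0, 0, 8.5], 255], [[0.165, -0.083, 0], [0, 0, 8.5], 255], [[0.22, -0.11, 0], [0, 0, 8.5], 255], [[0.275, -0.138, 0], [0, 0, 8.5], 255], [[0.33, -0.166, 0], [0, 0, 8.5], 255], [[0.38, -0.19, 0], [0, 0, 8.5], 255], [[0.409, -0.206, 0.0], [0, 0, 8.5], 255]], "squeeze": 20}}

```text
time: 2.25
position: [498.7, -145.1, 238.7]
tcp_rot: [-3.121, -0.358, -0.0]
wrist_force: [-0.8, -0.2, -0.0]
grip_width: 10.4
grasp_force: 0.0
```

Request:
{"method": "move_arm", "body": {"commands": [[[0, 0, 0], [0, 0, 0], 255], [[0, 0, 0], [0, 0, 0], 255], [[0, 0, 0], [0, 0, 0], 255]]}}

```text
time: 2.62
position: [496.8, -148.1, 238.8]
tcp_rot: [3.122, 0.352, -0.0]
wrist_force: [0.1, -0.4, 0.5]
grip_width: 0.5
grasp_force: 0.0
```

```bash
python3 - <<'E'
from h import *
s=read_state(); print(s["time"],s["position"],s["tcp_rot"],s["grip_width"],s["wrist_force"])
print(R.from_rotvec(s["tcp_rot"]).as_matrix().round(3))
P=camera_params("wrist"); im,d=camera("wrist"); cv2.imwrite("pics/w.png",im[:,:,::-1])
for t in ["gate_right_end","ledge_lip","flange_front_center","flange_rear_center","bin_right_floor"]:
    for q in tip_of("wrist",t)[:2]:
        p=depth_pt(P,d,q["position"]); print(t,round(q["p"],2),np.round(q["position"]),None if p is None else p.round())
E
```

```text
2.625 [ 496.83681847 -148.09258111  238.80456568] [ 3.12165671e+00  3.52471130e-01 -6.06846969e-05] 0.459375330014178 [ 0.05968794 -0.40695364  0.48918896]
[[ 0.975  0.223 -0.   ]
 [ 0.223 -0.975 -0.   ]
 [-0.     0.    -1.   ]]
gate_right_end 0.72 [280. 223.] [ 503. -145.  170.]
ledge_lip 0.7 [169. 154.] [530. -63. 163.]
flange_front_center 0.71 [162. 112.] [556. -55. 163.]
bin_right_floor 0.88 [418. 170.] [ 546. -296.    4.]
```

View pics/w.png

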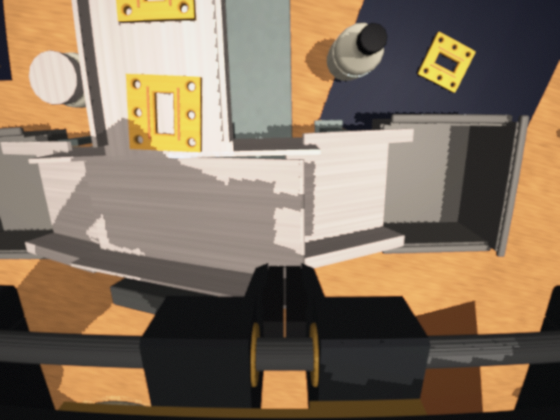

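The wrist view shows the tray's right edge at column 303, the front flange at (165,112), and the fingertips over the tray end, with about 6 mm more needed along x. Now I'll press to z≈130 and come back up.

Request:
{"method": "move_arm", "body": {"commands": [[[0.006, 0, 0.03], [0, 0, 0], 255], [[0.006, 0, 0.06], [0, 0, 0], 255], [[0.006, 0, 0.075], [0, 0, 0], 255], [[0.006, 0, 0.09], [0, 0, 0], 255], [[0.006, 0, 0.1], [0, 0, 0], 255], [[0.006, 0, 0.108], [0, 0, 0], 255], [[0.006, 0, 0.108], [0, 0, 0], 255], [[0.006, 0, 0.108], [0, 0, 0], 255]]}}

```text
time: 3.92
position: [503.5, -145.9, 131.2]
tcp_rot: [3.121, 0.355, 0.001]
wrist_force: [0.3, -0.2, 0.2]
grip_width: 0.3
grasp_force: 0.0
```

Request:
{"method": "move_arm", "body": {"commands": [[[0, 0, -0.04], [0, 0, 0], 255], [[0, 0, -0.09], [0, 0, 0], 255], [[0, 0, -0.108], [0, 0, 0], 255], [[0, 0, -0.108], [0, 0, 0], 255]]}}

```text
time: 4.42
position: [503.7, -146.0, 240.1]
tcp_rot: [3.12, 0.355, 0.004]
wrist_force: [0.1, -0.1, -0.8]
grip_width: 0.3
grasp_force: 0.0
```

```bash
python3 - <<'E'
from h import *
s=read_state(); print(s["time"],s["position"],s["grip_width"],s["wrist_force"])
for n in ["wrist","top"]:
  P=camera_params(n); im,d=camera(n); 
  for t in ["gate_left_end","gate_right_end","ledge_lip","flange_front_center","flange_rear_center"]:
    for q in tip_of(n,t)[:2]:
        p=depth_pt(P,d,q["position"]); print(n,t,round(q["p"],2),np.round(q["position"]),None if p is None else p.round())
E
```

```text
4.425 [ 503.67118535 -146.02456301  240.09843176] 0.3044077342529342 [ 0.12915156 -0.0910884  -0.77918132]
wrist gate_left_end 0.68 [ 74. 237.] [466.  -3. 170.]
wrist gate_right_end 0.69 [286. 209.] [ 504. -148.  116.]
wrist ledge_lip 0.57 [171. 167.] [528. -63. 163.]
wrist flange_front_center 0.88 [165. 125.] [555. -55. 163.]
top gate_left_end 0.7 [331. 227.] [556. -56. 163.]
top gate_left_end 0.6 [301. 274.] [470.   0. 171.]
top gate_right_end 0.68 [376. 254.] [503. -77. 510.]
top gate_right_end 0.31 [319. 186.] [632. -34. 166.]
top ledge_lip 0.84 [332. 243.] [526. -58. 146.]
top flange_front_center 0.61 [330. 227.] [556. -55. 164.]
top flange_front_center 0.45 [332. 227.] [556. -58. 163.]
top flange_rear_center 0.84 [324. 187.] [631. -43. 164.]
top flange_rear_center 0.75 [252. 117.] [809. 103.   3.]
```

The gate has rocked over: left end 170, right end 116, with both flanges still on the ledge. Next I'll move behind the rear flange with the fingers opened about 25 mm, giving two-point contact.

Request:
{"method": "move_arm", "body": {"commands": [[[0.05, -0.019, 0], [0, 0, 0], 183], [[0.1, -0.038, 0], [0, 0, 0], 183], [[0.15, -0.057, 0], [0, 0, 0], 183], [[0.194, -0.075, 0], [0, 0, 0], 183], [[0.194, -0.075, 0], [0, 0, 0], 183], [[0.194, -0.075, 0], [0, 0, 0], 183], [[0.194, -0.075, 0], [0, 0, 0], 183]]}}

```text
time: 5.9
position: [674.9, -30.0, 239.3]
tcp_rot: [3.121, 0.353, 0.001]
wrist_force: [1.1, 0.2, 0.6]
grip_width: 24.8
grasp_force: 0.0
```

```bash
python3 - <<'E'
from h import *
s=read_state(); print(s["time"],s["position"],s["grip_width"],s["wrist_force"])
P=camera_params("wrist"); im,d=camera("wrist"); cv2.imwrite("pics/w2.png",im[:,:,::-1])
for t in ["ledge_lip","flange_front_center","flange_rear_center"]:
    for q in tip_of("wrist",t)[:2]:
        p=depth_pt(P,d,q["position"]); print(t,round(q["p"],2),np.round(q["position"]),None if p is None else p.round())
E
```

```text
5.9 [674.90174669 -29.9864468  239.28530172] 24.77625853118515 [1.13883999 0.2160122  0.57391731]
ledge_lip 0.69 [280. 391.] [536. -59. 169.]
flange_front_center 0.89 [286. 370.] [694. -27. 321.]
flange_rear_center 0.69 [187.  43.] [798. 103.   0.]
flange_rear_center 0.68 [283. 287.] [629. -40. 163.]
```

View pics/w2.png

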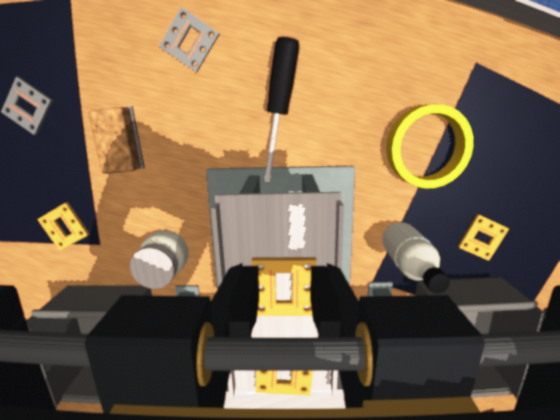

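The wrist view shows the rear flange centred between the fingers at (284,287), its far edge at row 260, and the ledge guides at columns 215 and 342. Descend, then push.

Request:
{"method": "move_arm", "body": {"commands": [[[0, 0, 0.03], [0, 0, 0], 183], [[0, 0, 0.055], [0, 0, 0], 183], [[0, 0, 0.068], [0, 0, 0], 183], [[0, 0, 0.073], [0, 0, 0], 183], [[0, 0, 0.073], [0, 0, 0], 183]]}}

```text
time: 6.72
position: [675.6, -29.2, 166.3]
tcp_rot: [3.121, 0.355, 0.001]
wrist_force: [0.2, -0.4, 0.3]
grip_width: 24.9
grasp_force: 0.0
```

Request:
{"method": "move_arm", "body": {"commands": [[[-0.008, 0, 0], [0, 0, 0], 183], [[-0.016, 0, 0], [0, 0, 0], 183], [[-0.024, 0, 0], [0, 0, 0], 183], [[-0.032, 0, 0], [0, 0, 0], 183], [[-0.04, 0, 0], [0, 0, 0], 183], [[-0.048, 0, 0], [0, 0, 0], 183], [[-0.056, 0, 0], [0, 0, 0], 183], [[-0.056, 0, 0], [0, 0, 0], 183]]}}

```text
time: 7.72
position: [620.5, -41.9, 165.9]
tcp_rot: [3.121, 0.355, -0.0]
wrist_force: [0.3, 0.6, -0.1]
grip_width: 24.9
grasp_force: 0.0
```

```bash
python3 - <<'E'
from h import *
s=read_state(); print(s["time"],s["position"],s["grip_width"],s["wrist_force"])
for n in ["scene","top"]:
    im,d=camera(n); P=camera_params(n)
    for t in ["flange_front_center","flange_rear_center"]:
        for q in tip_of(n,t)[:3]:
            p=depth_pt(P,d,q["position"]); print(n,t,round(q["p"],2),np.round(q["position"]),None if p is None else p.round())
    if n=="scene": cv2.imwrite("pics/s2.png",cv2.resize(im[110:280,120:390,::-1],None,fx=2.8,fy=2.8,interpolation=cv2.INTER_CUBIC))
E
```

```text
7.725 [620.46272496 -41.86038373 165.87352973] 24.920583638022663 [ 0.28498424  0.59620143 -0.06067196]
scene flange_rear_center 0.94 [330. 347.] [706. 278.   2.]
scene flange_rear_center 0.75 [231. 342.] [811. 100.  -0.]
scene flange_rear_center 0.61 [233. 192.] [640.  -1. 253.]
top flange_rear_center 0.71 [173. 169.] [691. 278.   6.]
top flange_rear_center 0.66 [252. 118.] [809. 104.   2.]
top flange_rear_center 0.6 [326. 211.] [585. -47. 165.]
```

View pics/s2.png

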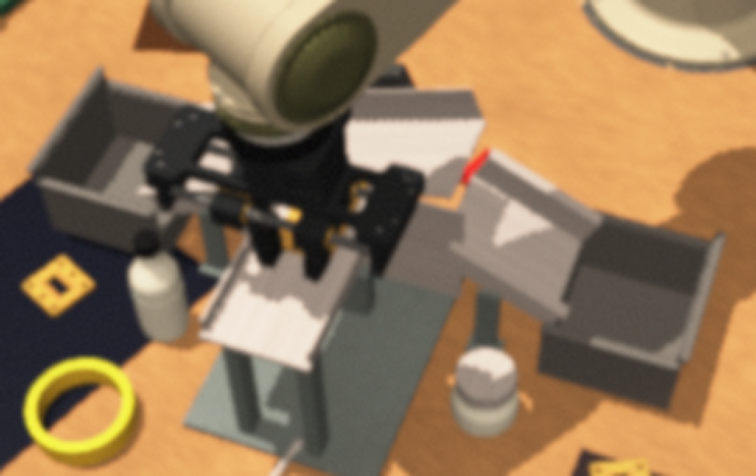

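The scene view shows the fingers pushing on the ledge at crop (290,260), nothing disturbed, and the gate still tipped to the right. Continue until the front flange drops, then pause.

Request:
{"method": "move_arm", "body": {"commands": [[[-0.007, 0, 0], [0, 0, 0], 183], [[-0.014, 0, 0], [0, 0, 0], 183], [[-0.021, 0, 0], [0, 0, 0], 183], [[-0.028, 0, 0], [0, 0, 0], 183], [[-0.028, 0, 0], [0, 0, 0], 183], [[-0.028, 0, 0], [0, 0, 0], 183], [[-0.028, 0, 0], [0, 0, 0], 183], [[-0.028, 0, 0], [0, 0, 0], 183]]}}

```text
time: 9.02
position: [593.7, -48.0, 165.7]
tcp_rot: [-3.121, -0.355, 0.0]
wrist_force: [-0.5, 0.2, 0.6]
grip_width: 24.8
grasp_force: 0.0
```

```bash
cat > look.py <<'E'
from h import *
import sys
s=read_state(); print(s["time"],s["position"],s["wrist_force"])
for n in ["scene","top"]:
    im,d=camera(n); P=camera_params(n); hsv=cv2.cvtColor(im,cv2.COLOR_RGB2HSV)
    y=(hsv[...,0]>16)&(hsv[...,0]<35)&(hsv[...,1]>140)
    k,l,st,c=cv2.connectedComponentsWithStats(y.astype(np.uint8),connectivity=8)
    for i in range(1,k):
        if 60<st[i,4]<900:
            p=depth_pt(P,d,np.argwhere(l==i)[len(np.argwhere(l==i))//2][::-1])
            if p is not None and 400<p[0]<720 and -380<p[1]<230: print(n,c[i].round(),st[i,4],p.round())
    if len(sys.argv)>1 and n==sys.argv[2]: cv2.imwrite(f"pics/{sys.argv[1]}.png",im[:,:,::-1])
E
python3 look.py t2 top
```

```text
9.025 [593.67581587 -47.97337965 165.65916483] [-0.45070761  0.18731238  0.56988647]
scene [140. 211.] 305 [ 650. -270.    4.]
top [254. 172.] 80 [686.  98.   1.]
top [429. 182.] 364 [ 665. -269.    6.]
top [251. 185.] 63 [655. 120.   1.]
top [194. 228.] 388 [562. 212.   6.]
top [334. 228.] 179 [553. -72. 170.]
top [213. 247.] 86 [521. 186.  -0.]
top [389. 250.] 350 [ 514. -163.  116.]
top [463. 287.] 68 [ 435. -362.    1.]
top [444. 302.] 206 [ 403. -271.   -0.]
```

View pics/t2.png

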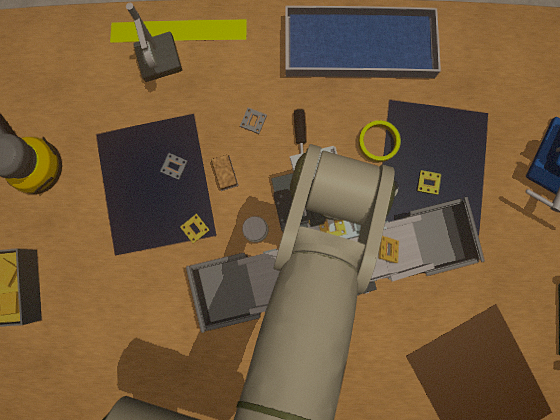

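The top view shows the front flange on the gate's lower end at (389,250), and the rear flange still on the ledge at (334,228). I'll wait to see whether the front one keeps sliding.

Request:
{"method": "move_arm", "body": {"commands": [[[0, 0, 0], [0, 0, 0], 183], [[0, 0, 0], [0, 0, 0], 183], [[0, 0, 0], [0, 0, 0], 183], [[0, 0, 0], [0, 0, 0], 183]]}}

```text
time: 9.62
position: [593.6, -48.0, 165.7]
tcp_rot: [-3.121, -0.355, 0.0]
wrist_force: [-0.4, -0.4, -0.6]
grip_width: 24.9
grasp_force: 0.0
```

```bash
python3 look.py
```

```text
9.625 [593.56880547 -48.01528471 165.69957372] [-0.44596132 -0.38313823 -0.62404377]
scene [170. 175.] 101 [ 532. -302.   10.]
scene [140. 211.] 305 [ 651. -272.    4.]
top [250. 164.] 126 [707. 118.   1.]
top [280. 165.] 78 [702.  30.   0.]
top [429. 182.] 367 [ 665. -303.    6.]
top [263. 188.] 106 [651.  74.   1.]
top [194. 228.] 385 [562. 210.   6.]
top [334. 228.] 187 [554. -65. 167.]
top [433. 239.] 348 [ 540. -270.   10.]
top [465. 297.] 97 [ 411. -348.    0.]
```

The front flange is in the right bin. Now push the rear one over.

Request:
{"method": "move_arm", "body": {"commands": [[[-0.008, 0, 0], [0, 0, 0], 183], [[-0.016, 0, 0], [0, 0, 0], 183], [[-0.024, 0, 0], [0, 0, 0], 183], [[-0.032, 0, 0], [0, 0, 0], 183], [[-0.04, 0, 0], [0, 0, 0], 183], [[-0.048, 0, 0], [0, 0, 0], 183], [[-0.055, 0, 0], [0, 0, 0], 183], [[-0.055, 0, 0], [0, 0, 0], 183]]}}

```text
time: 10.72
position: [539.7, -60.5, 165.8]
tcp_rot: [-3.122, -0.354, -0.0]
wrist_force: [-0.2, 0.1, -0.6]
grip_width: 25.3
grasp_force: 0.0
```

Request:
{"method": "move_arm", "body": {"commands": [[[0, 0, 0], [0, 0, 0], 183], [[0, 0, 0], [0, 0, 0], 183], [[0, 0, 0], [0, 0, 0], 183], [[0, 0, 0], [0, 0, 0], 183], [[0, 0, 0], [0, 0, 0], 183], [[0, 0, 0], [0, 0, 0], 183], [[0, 0, 0], [0, 0, 0], 183]]}}

```text
time: 11.6
position: [540.0, -60.4, 165.7]
tcp_rot: [-3.121, -0.355, 0.0]
wrist_force: [0.1, -0.2, -0.3]
grip_width: 24.7
grasp_force: 0.0
```

```bash
python3 look.py
```

```text
11.6 [539.98480789 -60.35769033 165.70958783] [ 0.05358937 -0.2097063  -0.34901702]
scene [169. 175.] 131 [ 530. -292.   14.]
scene [140. 211.] 306 [ 648. -268.    3.]
scene [342. 284.] 387 [575. 207.   4.]
top [358. 169.] 63 [ 694. -149.   -0.]
top [429. 182.] 370 [ 665. -301.    4.]
top [255. 201.] 84 [622. 100.   0.]
top [222. 214.] 80 [589. 174.   1.]
top [194. 228.] 378 [562. 214.   6.]
top [229. 240.] 76 [532. 147.   1.]
top [433. 238.] 407 [ 542. -281.   17.]
top [209. 241.] 80 [534. 204.   1.]
top [458. 279.] 74 [ 450. -353.    1.]
top [458. 297.] 126 [ 416. -349.    0.]
```

The rear flange appears to be in the bin, on top of the front one (z 17). I'll retreat upward and check.

Request:
{"method": "move_arm", "body": {"commands": [[[0.005, 0, -0.04], [0, 0, 0], 183], [[0.02, 0, -0.09], [0, 0, 0], 183], [[0.06, 0, -0.13], [0, 0, 0], 183], [[0.08, 0, -0.13], [0, 0, 0], 183], [[0.08, 0, -0.13], [0, 0, 0], 183]]}}

```text
time: 12.32
position: [618.3, -42.1, 294.8]
tcp_rot: [-3.121, -0.356, 0.002]
wrist_force: [-1.0, -0.1, -0.1]
grip_width: 24.9
grasp_force: 0.0
```

```bash
python3 look.py > /dev/null; python3 - <<'E'
from h import *
for n in ["top","scene"]:
    im,d=camera(n);P=camera_params(n)
    for t in ["gate_left_end","gate_right_end","bin_right_floor"]:
        for q in tip_of(n,t)[:2]:
            p=depth_pt(P,d,q["position"]); print(n,t,round(q["p"],2),np.round(q["position"]),None if p is None else p.round())
    b=im[190:290,330:500] if n=="top" else im[110:210,120:290]
    cv2.imwrite(f"pics/end_{n}.png",cv2.resize(b[...,::-1],None,fx=4,fy=4,interpolation=cv2.INTER_CUBIC))
a=cv2.imread("pics/end_top.png");b=cv2.imread("pics/end_scene.png")
cv2.imwrite("pics/end.png",cv2.resize(np.vstack([a,b]),(510,600)))
E
```

```text
top gate_left_end 0.28 [379. 254.] [502. -66. 585.]
top gate_right_end 0.74 [430. 240.] [ 537. -283.   16.]
top gate_right_end 0.56 [378. 258.] [498. -65. 584.]
top bin_right_floor 0.75 [437. 238.] [ 542. -299.   16.]
scene gate_left_end 0.86 [277. 170.] [483.  -4. 169.]
scene gate_right_end 0.78 [221. 166.] [ 508. -145.  114.]
scene bin_right_floor 0.61 [168. 179.] [ 552. -292.   15.]
scene bin_right_floor 0.33 [150. 260.] [ 754. -175.    1.]
```

View pics/end.png

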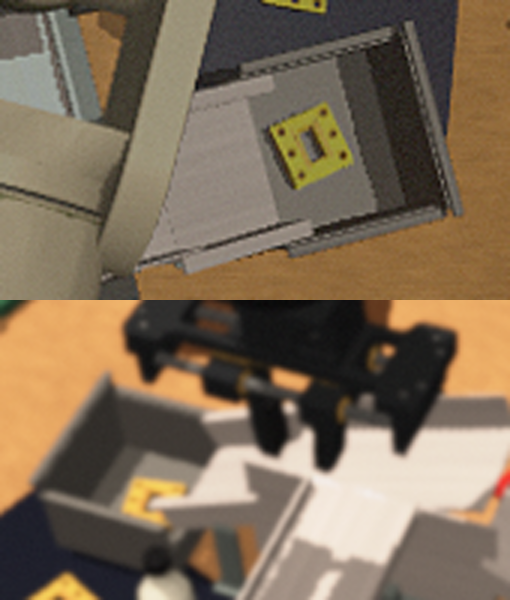

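The pictures show both flanges stacked in the right bin (end view at (310,148)), the ledge empty, and the gate tipped right.

```bash
python3 -c "
from bench import *
print(finish_job())"
```

```text
the job is handed in; nothing more can be done
None
```

I rocked the gate over to the right and pushed both flanges off the ledge; they came to rest stacked in the right bin, and I handed the job in at about 12.5 s (the hand-in returned no verdict).

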